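Put the blue tea tin away and lower the tea box lid

TASK

Tidy up after tea: stand the blue tin upright in the empty compartment of the open wooden tea box, setting it down gently, then lower the box's hinged lid, which has a brass pull, until it is fully shut, under control all the way so that it does not slam. Leave the green and red tins where they stand.

Things in the scene. Friction and masses are not known exactly. Their poses are not given: they have to be found in the camera images.
- tea_box: Dark wooden tea box, fixed, 140 (x) x 240 (y) x 85 mm high, walls and floor 8 mm. Origin: centre of its underside; x points from its front to the hinge at its back (away from the robot within 20 degrees), z up. A divider (top at z = 70) runs front to back at y = 26 to 32 mm. The +y compartment is full of fixed tea packets; the -y one is empty: x -62 to 62, y -112 to 26 mm, floor at z = 8 mm.
- tin_place (a point): A good spot to stand the tin: a point on the floor of the empty compartment, in the box's frame at x = -10, y = -43, z = 8 mm (a little in front of the compartment's centre, to keep clear of the open lid). Axes as the box.
- tea_lid (a joint): Angle of the lid, rad: 0 fully shut, pi/2 upright, stop at 1.85 (leaning back). It starts at 1.52 to 1.78. Hinge friction of 0.06 N m holds the lid only near upright; tipped forward below about 1.3 it falls shut on its own. Lid about 0.3 kg, 140 x 240 x 9 mm.
- lid_bar (a point): Middle of the brass pull's round grip bar, 10 mm thick, 90 mm long, parallel to the hinge, on two legs at its ends (80 mm clear between), 45 mm beyond the lid's free edge in the lid's plane. Lid upright: the bar is on top. Lid shut: it lies in front of the box, 40 mm clear of it, 90 mm above the table. Pinched from above across its length it can turn between fingers that stay pointing down.
- lid_hinge (a point): Middle of the hinge line, on the back upper edge of the box (box frame x = 70, y = 0, z = 85.5 mm). The bar's middle moves on an arc about it: at lid angle a it lies, in the box's frame, at x = 70 - 185 cos a + 4.5 sin a, y = 0, z = 85.5 + 185 sin a + 4.5 cos a mm.
- blue_tin: Blue round tea tin with a brass line and a yellow band, 44 mm diameter, 62 mm high, about 0.12 kg, standing on the table. Origin at the centre of its underside, z up.
- green_tin: Green tin of the same shape and size; stays where it is. Origin at the centre of its underside.
- red_tin: Red tin of the same shape and size; stays where it is. Origin at the centre of its underside.
Not all that is in view belongs to the job. There is more than one size of the blue_tin; the one meant has the size given above.

How it is judged:
On the way:
1. the blue tin stands upright on the floor of the empty compartment, let go, with the lid still open (x of blue_tin in the frame of tea_box between -0.062 and 0.062 m and y of blue_tin in the frame of tea_box between -0.112 and 0.026 m and z of blue_tin in the frame of tea_box between 0 and 0.016 m and angle between blue_tin's own z axis and vertical below 0.15 rad and value of joint tea_lid above 0.9 rad and contact force between the fingers and blue_tin below 0.05 N), for 0.2 s.
At the end, for the whole second after the job is handed in: The lid is shut to within 0.035 rad (about 6 mm at the pull), and the blue tin stands inside the empty compartment on its floor (underside less than 8 mm above the floor), upright within 0.15 rad and at rest; the green and red tins are where they stood, within 30 mm (x of blue_tin in the frame of tea_box between -0.062 and 0.062 m and y of blue_tin in the frame of tea_box between -0.112 and 0.026 m and z of blue_tin in the frame of tea_box between 0 and 0.016 m and angle between blue_tin's own z axis and vertical below 0.15 rad and linear speed of blue_tin below 0.03 m/s and value of joint tea_lid below 0.035 rad); the robot touches nothing.
It fails at once if the lid slams: it swings down faster than 3 rad/s below 1.2 rad (as when dropped from more than about 1 cm) (velocity of joint tea_lid below -3 rad/s and value of joint tea_lid below 1.2 rad).
It fails at once if the blue tin is dropped into the box (faster than 0.7 m/s inside it, a fall of more than about 25 mm) (x of blue_tin in the frame of tea_box between -0.062 and 0.062 m and y of blue_tin in the frame of tea_box between -0.112 and 0.026 m and z of blue_tin in the frame of tea_box between 0 and 0.07 m and linear speed of blue_tin above 0.7 m/s).
It fails at once if the green tin is moved more than 30 mm (distance of green_tin from where it was at the start of the episode above 0.03 m).
It fails at once if the red tin is moved more than 30 mm (distance of red_tin from where it was at the start of the episode above 0.03 m).
It also fails if it takes over 70 s, if anything falls off the work surface, if the arm or the gripper's body presses on something with over 40 N, if the wrist force passes 120 N, or if a joint passes its speed limit or range.

ROBOT

A 6-joint arm with a two-finger parallel gripper is mounted at the origin on the work surface. World frame = base frame: x ahead of the robot, y to its left, z up, the work surface at z = 0. Lengths are in m, angles in rad, forces in N, time in s.
With the tool pointing down it reaches from about 0.325 to 0.775 m from the base axis. Payload 5.5 kg.
Tool frame: the origin (TCP) lies on the centre line of the jaws, within the pads' length; the fingertips stand 25 mm ahead of it and the grasp point (between the pads) lies 6 mm ahead of it (bot.tcp_to_tips is the distance from the TCP to the fingertips, in m); z points along the fingers, y is the line along which they close (so a half turn about z gives the same grasp; the last joint's range is limited). The gripper opens to 85 mm and grips with 20 to 120 N. Pads are 22 mm wide; open, the fingers measure 114 mm over their backs; the gripper's body (76 mm by 85 mm) begins 54 mm behind the grasp point. The pads swing forward as they close: fully open they stand 13 mm farther back than shut.
Start: joints at [1.048, 0.091, 1.231, -0, 1.82, -0.057], TCP at [0.269, 0.536, 0.256] pointing down, gripper open.
Joint ranges: [-2.87, 2.87], [-0.86, 2.18], [0.17, 2.46], [-1.51, 4.65], [0.06, 2.69], [-2.65, 2.65]. Speed limits (rad/s): [2.57, 2.57, 3.01, 3.14, 3.14, 3.14].

INTERFACE

Orientations are given as a rotation vector (axis times angle).
In Python, from station import bot, viewer, nets gives the robot as it stands.
- The arm moves only by the tool apply_moves, never from a script. Its argument "targets" is a list of rows, each an object with "offset": the shift along the tool's x, y, z in cm, a list of three; "angular": the turn, a rotation vector about the tool's x, y, z in rad, a list of three. A call has exactly 10 rows; each row is the pose to reach, as a shift and turn from the pose commanded when the call began, along the tool's axes at that moment; what a row does not reach only later rows make up. A row lasts 1/10 s, in which the tool goes at most 50 mm and 8.59 degrees, less where a joint would pass 70% of its speed; a pose out of reach is approached as far as the arm can. A call with a gripper value outside its range is refused whole. "fingers" is the closure, from -1 (fully open) to 1 (shut), set as the call begins (left out, the last holds). The fingers move at their own pace and stop on an object; "force" is the grip in N (left out, the last holds). Time passes only in rows, so rows that repeat a pose let the fingers close, or fill a call up. It gives the time, the measured TCP pose, the force, the opening and the grip force at its end, in the units of the state.
- bot.get_obs(): the state, without advancing time (a new reading comes with each control period).
- viewer.read_camera(name): name is "side" or "top"; returns the picture (420x560x3 uint8, blue, green, red); there is no depth.
- viewer.camera_info(name): a dict with "fx", "fy", "cx", "cy" (pixels), "k1" (the pictures are not rectified: a ray, as slopes to the right and down, at radius r is drawn at 1 + k1 r^2 times it, then the intrinsics apply), "view" (4x4, takes a point from world to camera coordinates). Camera axes: x right, y up, looking along -z (the intrinsics and any distortion apply to the point x, -y, -z); pixel columns grow to the right and rows downward; lengths in m; the calibration is good to about 2 mm. A picture is of the moment at which its call begins. camera_info takes no time and is no camera call.
- bot.job_done(): hands the job in; it is judged then, once.
Trained networks look in the newest picture that a camera, given by its name, has taken for a name from the list of things; names that differ only in an ending like _2 or _b are one class to them, and where a whole thing is asked for, a point or a joint stands for the part that bears it (a point fixed in the world has none). Each returns a list of dicts, best first, with "p" (0 to 1); they miss things now and then, are a little off and sometimes report something else, mostly with a low value. They report only what shows in the picture. A call takes as long as a camera call. They do not tell look-alikes from the thing itself.
- nets.look_for(camera, thing): "extent" ([centre column, centre row, width, height] in pixels, round what is visible of it).
- nets.silhouettes(camera, thing): "pixels" (420x560 bool, what is visible of it) and "extent" ([centre column, centre row, width, height] in pixels, round what is visible of it).
- nets.mark_of(camera, thing): "uv" ([column, row] in pixels: a listed point, or the origin of a listed thing).
The state is a dict: "time_s": time; "joint_positions": joint angles; "dq": joint speeds; "joint_torque": joint torques, N m; "ee_pos": TCP position; "tool_rot": TCP orientation; "wrist_force": force on the tool from outside, world axes, zero at the start; "torque": the same for the moment, N m; "opening": opening from 0.0 (shut) to 1.0 (fully open); "grip_force": force on a finger pad.
Only numpy, scipy, OpenCV 4.12 (cv2) and the standard library are available. Lean on these libraries where they do the work, as an engineer would, in place of code of your own. Each camera call takes 0.05 s, during which the arm holds its last target. There are 200 camera calls.

## Working session

There is one attempt and no reset: what is moved stays moved. The work goes in short steps, Python scripts to look and compute and a tool call to move; the robot and the scene stay as the last step left them, time stands still between calls to the robot, and variables do not carry over. Pictures are saved under pics/ and viewed, at most 10 in all, crops included, and the job is handed in when it is done.

Besides the shell and the picture viewer there is one more tool, called after "Emit:" in YAML: its name, and indented under it one key for each argument. apply_moves: Moves the arm, as the interface text tells. Its arguments: {"type":"object","properties":{"targets":{"type":"array"},"fingers":{"type":"number"},"force":{"type":"number"}},"required":["targets"]}

```bash
ls; mkdir -p pics; python3 - <<'E'
from station import bot,viewer,nets
import cv2,numpy as np
a=viewer.read_camera("top");b=viewer.read_camera("side")
cv2.imwrite("pics/top0.png",a);cv2.imwrite("pics/side0.png",b)
for c in("top","side"):
    i=viewer.camera_info(c);print(c,{k:np.round(v,3).tolist() for k,v in i.items()})
    for t in("blue_tin","green_tin","red_tin"):
        print(t,[(round(d["p"],2),np.round(d["extent"]).tolist()) for d in nets.look_for(c,t)])
    for t in("blue_tin","tea_box","tin_place","lid_bar","lid_hinge","green_tin","red_tin"):
        print(t,[(round(d["p"],2),np.round(d["uv"],1).tolist()) for d in nets.mark_of(c,t)])
print(bot.get_obs())
E
```

```text
pics
top {'fx': 512.619, 'fy': 512.619, 'cx': 273.285, 'cy': 209.096, 'k1': -0.161, 'view': [[-0.019, -1.0, -0.022, -0.076], [0.994, -0.021, 0.109, -0.563], [-0.11, -0.019, 0.994, -1.152], [0.0, 0.0, 0.0, 1.0]]}
blue_tin [(0.82, [322.0, 201.0, 20.0, 24.0]), (0.77, [334.0, 162.0, 27.0, 35.0]), (0.64, [286.0, 171.0, 19.0, 18.0])]
green_tin [(0.81, [320.0, 254.0, 15.0, 18.0]), (0.71, [161.0, 177.0, 119.0, 52.0])]
red_tin [(0.74, [388.0, 228.0, 25.0, 20.0]), (0.56, [171.0, 208.0, 146.0, 110.0])]
blue_tin [(0.87, [330.2, 165.8]), (0.78, [319.0, 200.8]), (0.56, [285.2, 172.4])]
tea_box [(0.77, [192.4, 220.9])]
tin_place [(0.7, [203.4, 219.3])]
lid_bar [(0.88, [147.4, 165.6]), (0.32, [384.7, 225.7])]
lid_hinge [(0.68, [171.3, 187.4])]
green_tin [(0.55, [320.9, 252.1]), (0.24, [383.2, 227.1])]
red_tin [(0.76, [385.4, 225.0])]
side {'fx': 385.529, 'fy': 385.529, 'cx': 274.231, 'cy': 202.88, 'k1': -0.021, 'view': [[-0.988, -0.156, 0.014, 0.534], [0.12, -0.696, 0.708, -0.184], [-0.101, 0.701, 0.706, -0.603], [0.0, 0.0, 0.0, 1.0]]}
blue_tin [(0.84, [231.0, 163.0, 33.0, 57.0]), (0.75, [225.0, 206
[... 496 characters left out ...]
s': 1.1, 'joint_positions': array([ 1.04830924e+00,  9.11198911e-02,  1.23070327e+00,  6.99250267e-06,
        1.81980479e+00, -5.67136611e-02]), 'dq': array([-2.77316365e-05,  1.69102566e-03, -1.02190178e-04,  1.92792825e-03,
       -2.65303045e-03,  4.03668138e-04]), 'joint_torque': array([ 1.16203259e-04, -4.58472240e+01, -4.18096519e+01,  3.64203072e-05,
        8.04238152e-04, -2.37067786e-05]), 'ee_pos': array([0.26948217, 0.53609296, 0.25626145]), 'tool_rot': array([-7.25033110e-01, -3.05676745e+00,  5.00958363e-05]), 'wrist_force': array([ 0.01367335, -0.30950406, -0.12414364]), 'torque': array([-0.01899137, -0.00247786,  0.03513135]), 'grip_force': 0.0, 'opening': 1.000731823592703}
```

View pics/top0.png

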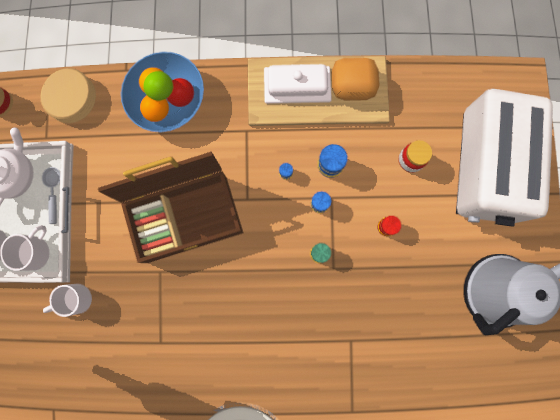

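View pics/side0.png

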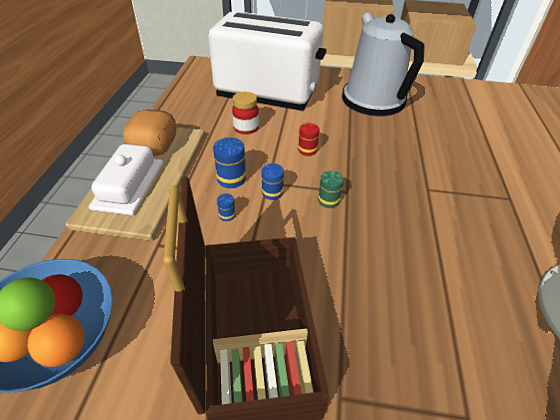

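Three blue tins in the top view: large at (334,162), medium at (322,201) and small at (286,171). The medium one appears to match the green and red tins. I'll check the sizes and fit the box.

```bash
cat > h.py <<'E'
from station import bot,viewer,nets
import cv2,numpy as np
from scipy.optimize import least_squares
I={c:viewer.camera_info(c) for c in("top","side")}
def proj(c,P):
    i=I[c];V=np.array(i["view"]);P=np.atleast_2d(P)
    q=P@V[:3,:3].T+V[:3,3];s=np.c_[q[:,0],-q[:,1]]/-q[:,2:]
    s=s*(1+i["k1"]*(s**2).sum(1,keepdims=True))
    return s*[i["fx"],i["fy"]]+[i["cx"],i["cy"]]
def cyl(x,y,d,h):
    t=np.linspace(0,2*np.pi,48)
    return np.vstack([np.c_[x+d/2*np.cos(t),y+d/2*np.sin(t),0*t+z] for z in(0,h)])
def box_pts(P,bx,by,yaw):
    c,s=np.cos(yaw),np.sin(yaw);P=np.atleast_2d(P).astype(float)
    return P@np.array([[c,s,0],[-s,c,0],[0,0,1]])+[bx,by,0]
def bar(a): return [.070-.185*np.cos(a)+.0045*np.sin(a),0,.0855+.185*np.sin(a)+.0045*np.cos(a)]
def ext(c,P):
    u=proj(c,P);lo,hi=u.min(0),u.max(0);return np.r_[(lo+hi)/2,hi-lo]
def quadpix(c,P): return proj(c,P)
E
python3 - <<'E'
from h import *
E={"blueM":([322,201,20,24],[273,179,20,40]),"blueL":([334,162,27,35],[231,163,33,57]),"blueS":([286,171,19,18],[225,206,17,28]),"green":([320,254,15,18],[329,189,25,38]),"red":([388,228,25,20],[309,140,19,33])}
for k,(t,s) in E.items():
    f=lambda p:np.r_[ext("top",cyl(*p))-t,ext("side",cyl(*p))-s]
    r=least_squares(f,[.6,-.1,.05,.06],loss="soft_l1");print(k,r.x.round(3),np.abs(r.fun).max().round(1))
obs={"top":{"tp":(203.4,219.3),"bar":(147.4,165.6),"hin":(171.3,187.4),"o":(192.4,220.9)},"side":{"tp":(262,311.8),"bar":(170.5,220.1),"hin":(206.5,314.5),"o":(259.1,339.3)}}
def f(p):
    P={"tp":[-.01,-.043,.008],"bar":bar(p[3]),"hin":[.07,0,.0855],"o":[0,0,0]}
    return np.concatenate([(proj(c,box_pts(P[k],*p[:3]))[0]-v) for c in obs for k,v in obs[c].items()])
r=least_squares(f,[.55,.1,0.2,1.6],loss="soft_l1");print(r.x.round(3),r.fun.round(1))
# overlay
for c in("top","side"):
    im=viewer.read_camera(c);im=cv2.resize(im,None,fx=2,fy=2)
    q=proj(c,box_pts([[sx*.07,sy*.12,z] for z in(0,.085) for sx,sy in((-1,-1),(-1,1),(1,1),(1,-1))],*r.x[:3]))*2
    for k in range(2): cv2.polylines(im,[q[4*k:4*k+4].astype(int)],1,(255,255,0))
    b=np.array(bar(r.x[3]));b=proj(c,box_pts([b+[0,-.045,0],b+[0,.045,0]],*r.x[:3]))*2
    cv2.polylines(im,[b.astype(int)],0,(0,255,0))
    cv2.imwrite(f"pics/ov_{c}.png",im[260:580,180:720] if c=="top" else im[240:840,280:760])
E
```

```text
blueM [ 0.576 -0.199  0.041  0.071] 2.4
blueL [ 0.664 -0.223  0.061  0.099] 3.3
blueS [ 0.654 -0.12  -0.034  0.043] 4.3
green [ 0.46  -0.191 -0.039  0.066] 4.1
red [ 0.514 -0.35  -0.042  0.062] 1.8
[0.543 0.121 0.258 1.621] [ 0.6 -0.6  0.6 -0.9 -0.2 -0.9 -6.2 -1.   2.3 -1.4  0.4  0.7 -0.3  0.2
  0.9  0.2]
```

View pics/ov_top.png

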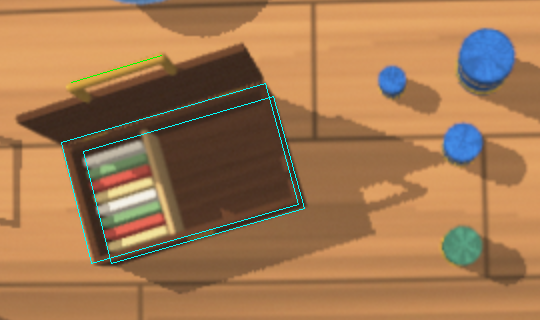

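View pics/ov_side.png

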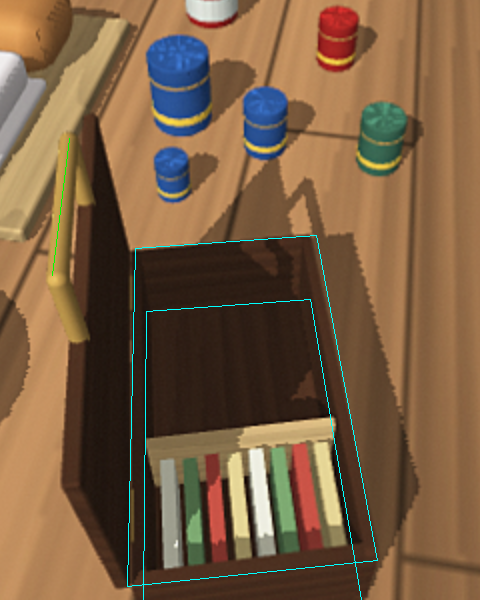

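The box outline and pull fit well in both views. The medium tin's fitted size is about 41x71 mm, against about 61x99 mm for the large one and 34x43 mm for the small one. Next I'll refine its position and confirm it in a crop.

```bash
cat >> h.py <<'E'
from scipy.spatial.transform import Rotation as R
BOX=(.543,.121,.258)
def go(pos,heading_deg,o=None):
    """offset cm and angular (tool axes) from the measured pose to a tool-down pose whose tool y has this heading"""
    o=o or bot.get_obs();R0=R.from_rotvec(o["tool_rot"]);h=np.radians(heading_deg)
    y=np.array([np.cos(h),np.sin(h),0]);z=np.array([0,0,-1.]);x=np.cross(y,z)
    R1=R.from_matrix(np.c_[x,y,z])
    return "off",(R0.inv().apply(np.array(pos)-o["ee_pos"])*100).round(2),"ang",(R0.inv()*R1).as_rotvec().round(3)
E
python3 - <<'E'
from h import *
E={}
for c in I:
    viewer.read_camera(c)
    for d in nets.silhouettes(c,"blue_tin"):
        e=d["extent"];ys,xs=np.nonzero(d["pixels"]);print(c,round(d["p"],2),np.round(e,1),xs.mean().round(1),ys.mean().round(1),xs.max()-xs.min()+1,ys.max()-ys.min()+1)
        t=(322,201) if c=="top" else (273,180)
        if np.hypot(e[0]-t[0],e[1]-t[1])<9: E[c]=d["pixels"]
def hull(c,p):
    m=np.zeros((420,560),np.uint8);cv2.fillConvexPoly(m,cv2.convexHull(proj(c,cyl(*p)).round().astype(np.int32)),1);return m
def cen(c,p):
    M=cv2.moments(cv2.convexHull(proj(c,cyl(*p)).astype(np.float32)));return np.array([M["m10"],M["m01"]])/M["m00"]
def f(p):return np.concatenate([cen(c,(p[0],p[1],.044,.062))-np.argwhere(m).mean(0)[::-1] for c,m in E.items()])
r=least_squares(f,[.576,-.199]);print(E.keys(),r.x.round(4),r.fun.round(1))
for c in E:
    m=hull(c,(*r.x,.044,.062)).astype(bool);print(c,"IoU",((m&E[c]).sum()/(m|E[c]).sum()).round(2))
im=viewer.read_camera("side");im=cv2.resize(im[125:225,190:350],None,fx=4,fy=4,interpolation=cv2.INTER_CUBIC)
q=cv2.convexHull(proj("side",cyl(*r.x,.044,.062)).astype(np.float32))
cv2.polylines(im,[((q-[190,125])*4).astype(int)],1,(0,255,0));cv2.imwrite("pics/crop.png",im)
print(go([*r.x,.20],104.8),bot.tcp_to_tips)
E
```

```text
top 0.84 [332.9 162.8  30.1  32.4] 331.8 160.9 29 34
top 0.82 [321.2 202.6  23.6  20.5] 320.4 202.1 20 22
top 0.49 [287.1 169.4  13.2  15.9] 286.1 170.9 13 15
side 0.84 [226.1 205.1  20.9  29. ] 226.1 206.7 19 28
side 0.61 [272.3 180.7  19.2  40.7] 272.6 181.0 23 37
side 0.59 [230.2 161.1  34.7  56.9] 230.0 161.4 33 51
dict_keys(['top', 'side']) [ 0.5751 -0.1962] [ 0.2 -0.3  0.2  0.2]
top IoU 0.87
side IoU 0.94
('off', array([-60.2 , -51.71,   5.63]), 'ang', array([ 0.   ,  0.   , -0.724])) 0.025
```

View pics/crop.png

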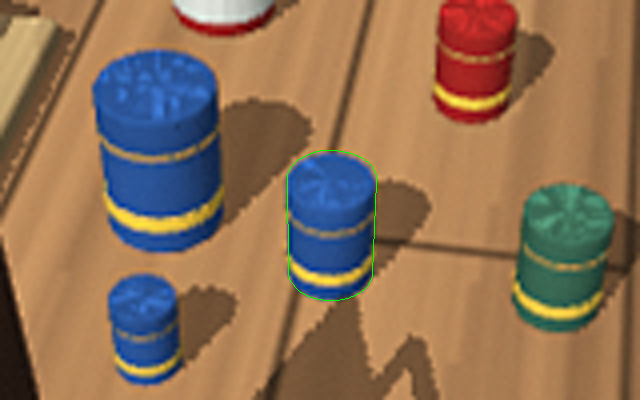

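The crop shows the medium tin, side pixel (273,181), matching the 44x62 mm outline and the same size as green and red. The large tin (230,161) and small tin (226,206) do not fit. Moving above the medium one.

Emit:
apply_moves:
  targets:
    - {"offset":[-2,-1.7,0],"angular":[0,0,-0.04]}
    - {"offset":[-5,-4.3,0],"angular":[0,0,-0.1]}
    - {"offset":[-8.5,-7.3,0],"angular":[0,0,-0.18]}
    - {"offset":[-12,-10.3,0],"angular":[0,0,-0.26]}
    - {"offset":[-15.5,-13.3,0],"angular":[0,0,-0.34]}
    - {"offset":[-19,-16.3,0],"angular":[0,0,-0.42]}
    - {"offset":[-22.5,-19.3,0],"angular":[0,0,-0.5]}
    - {"offset":[-26,-22.3,0],"angular":[0,0,-0.58]}
    - {"offset":[-29.5,-25.3,0],"angular":[0,0,-0.66]}
    - {"offset":[-33,-28.3,0],"angular":[0,0,-0.724]}
  fingers: -1
  force: 30

```text
time_s: 2.45
ee_pos: [0.4375, 0.1332, 0.2566]
tool_rot: [-0.409, 3.114, 0.0]
wrist_force: [0.7, 0.0, -0.1]
opening: 1.0
grip_force: 0.0
```

```bash
python3 -c "
from h import *
print(bot.get_obs()['ee_pos'],go([.5751,-.1962,.15],104.8))"
```

```text
[0.43754727 0.13324458 0.25661392] ('off', array([ -4.76, -35.38,  10.67]), 'ang', array([0.   , 0.001, 0.003]))
```

Emit:
apply_moves:
  targets:
    - {"offset":[-0.5,-3.5,0],"angular":[0,0,0]}
    - {"offset":[-1,-7.5,0],"angular":[0,0,0]}
    - {"offset":[-1.6,-12,0],"angular":[0,0,0]}
    - {"offset":[-2.2,-16.5,0],"angular":[0,0,0]}
    - {"offset":[-2.8,-21,0.5],"angular":[0,0,0]}
    - {"offset":[-3.4,-25.5,2],"angular":[0,0,0]}
    - {"offset":[-4,-30,4],"angular":[0,0,0]}
    - {"offset":[-4.5,-33.5,7],"angular":[0,0,0]}
    - {"offset":[-4.76,-35.38,9.5],"angular":[0,0,0]}
    - {"offset":[-4.76,-35.38,10.6],"angular":[0,0,0]}

```text
time_s: 3.45
ee_pos: [0.5726, -0.1969, 0.1462]
tool_rot: [0.399, -3.111, -0.003]
wrist_force: [-0.1, 0.3, -1.5]
opening: 1.001
grip_force: 0.0
```

```bash
python3 -c "
from h import *
viewer.read_camera('top');viewer.read_camera('top')
print(bot.get_obs()['ee_pos'],go([.5751,-.1962,.048],104.8))"
```

```text
[ 0.57253011 -0.19439232  0.14778342] ('off', array([-0.24, -0.27,  9.98]), 'ang', array([ 0.003, -0.004, -0.001]))
```

Descend, then close on the tin.

Emit:
apply_moves:
  targets:
    - {"offset":[-0.2,-0.2,1],"angular":[0,0,0]}
    - {"offset":[-0.2,-0.2,2.5],"angular":[0,0,0]}
    - {"offset":[-0.2,-0.2,4],"angular":[0,0,0]}
    - {"offset":[-0.2,-0.2,5.5],"angular":[0,0,0]}
    - {"offset":[-0.2,-0.2,7],"angular":[0,0,0]}
    - {"offset":[-0.2,-0.2,8.2],"angular":[0,0,0]}
    - {"offset":[-0.2,-0.2,9.2],"angular":[0,0,0]}
    - {"offset":[-0.2,-0.2,9.8],"angular":[0,0,0]}
    - {"offset":[-0.2,-0.2,9.9],"angular":[0,0,0]}
    - {"offset":[-0.2,-0.2,9.9],"angular":[0,0,0]}

```text
time_s: 4.55
ee_pos: [0.5762, -0.1964, 0.0515]
tool_rot: [-0.404, 3.115, -0.0]
wrist_force: [-0.0, 0.3, -0.9]
opening: 0.998
grip_force: 0.0
```

Emit:
apply_moves:
  targets:
    - {"offset":[0,0,0],"angular":[0,0,0]}
    - {"offset":[0,0,0],"angular":[0,0,0]}
    - {"offset":[0,0,0],"angular":[0,0,0]}
    - {"offset":[0,0,0],"angular":[0,0,0]}
    - {"offset":[0,0,0],"angular":[0,0,0]}
    - {"offset":[0,0,0],"angular":[0,0,0]}
    - {"offset":[0,0,0],"angular":[0,0,0]}
    - {"offset":[0,0,0],"angular":[0,0,0]}
    - {"offset":[0,0,0],"angular":[0,0,0]}
    - {"offset":[0,0,0],"angular":[0,0,0]}
  fingers: 1
  force: 30

```text
time_s: 5.55
ee_pos: [0.5764, -0.1964, 0.052]
tool_rot: [-0.404, 3.114, -0.001]
wrist_force: [-0.5, 0.7, 4.9]
opening: 0.508
grip_force: 30.9
```

Emit:
apply_moves:
  targets:
    - {"offset":[0,0,-0.5],"angular":[0,0,0]}
    - {"offset":[0,0,-1.5],"angular":[0,0,0]}
    - {"offset":[0,0,-3],"angular":[0,0,0]}
    - {"offset":[0,0,-5],"angular":[0,0,0]}
    - {"offset":[0,0,-7],"angular":[0,0,0]}
    - {"offset":[0,0,-9],"angular":[0,0,0]}
    - {"offset":[0,0,-11],"angular":[0,0,0]}
    - {"offset":[0,0,-13],"angular":[0,0,0]}
    - {"offset":[0,0,-14],"angular":[0,0,0]}
    - {"offset":[0,0,-14],"angular":[0,0,0]}

```text
time_s: 6.55
ee_pos: [0.5768, -0.1966, 0.1941]
tool_rot: [-0.404, 3.112, -0.003]
wrist_force: [0.4, 0.1, -1.6]
opening: 0.505
grip_force: 30.6
```

```bash
python3 -c "
from h import *
viewer.read_camera('top');viewer.read_camera('top')
o=bot.get_obs();p=box_pts([-.012,-.043,0],*BOX)[0]
print(o['ee_pos'],o['grip_force'],o['opening'],p,go([p[0],p[1],.19],104.8))"
```

```text
[ 0.57589962 -0.19627844  0.19085579] 30.64400553703308 0.508401962780958 [0.54236851 0.07636144 0.        ] ('off', array([-3.72, 27.22,  0.09]), 'ang', array([ 0., -0., -0.]))
```

Emit:
apply_moves:
  targets:
    - {"offset":[-0.3,1.2,0],"angular":[0,0,0]}
    - {"offset":[-0.7,4,0],"angular":[0,0,0]}
    - {"offset":[-1.2,7.5,0],"angular":[0,0,0]}
    - {"offset":[-1.7,11,0],"angular":[0,0,0]}
    - {"offset":[-2.2,14.5,0],"angular":[0,0,0]}
    - {"offset":[-2.7,18,0],"angular":[0,0,0]}
    - {"offset":[-3.2,21.5,0],"angular":[0,0,0]}
    - {"offset":[-3.5,24.5,0],"angular":[0,0,0]}
    - {"offset":[-3.7,26.5,0],"angular":[0,0,0]}
    - {"offset":[-3.7,27.2,0],"angular":[0,0,0]}

```text
time_s: 7.65
ee_pos: [0.5412, 0.0787, 0.19]
tool_rot: [0.409, -3.113, -0.001]
wrist_force: [0.9, -0.4, -0.2]
opening: 0.511
grip_force: 30.8
```

```bash
python3 -c "
from h import *
viewer.read_camera('top');a=viewer.read_camera('side')
cv2.imwrite('pics/over.png',cv2.resize(a,(800,600)))
o=bot.get_obs();p=box_pts([-.012,-.043,0],*BOX)[0]
print(o['ee_pos'],o['grip_force'],go([p[0],p[1],.062],104.8))"
```

```text
[0.5417159  0.07706601 0.19045156] 30.80879509449005 ('off', array([-0.06, -0.09, 12.85]), 'ang', array([ 0.   , -0.001,  0.002]))
```

View pics/over.png

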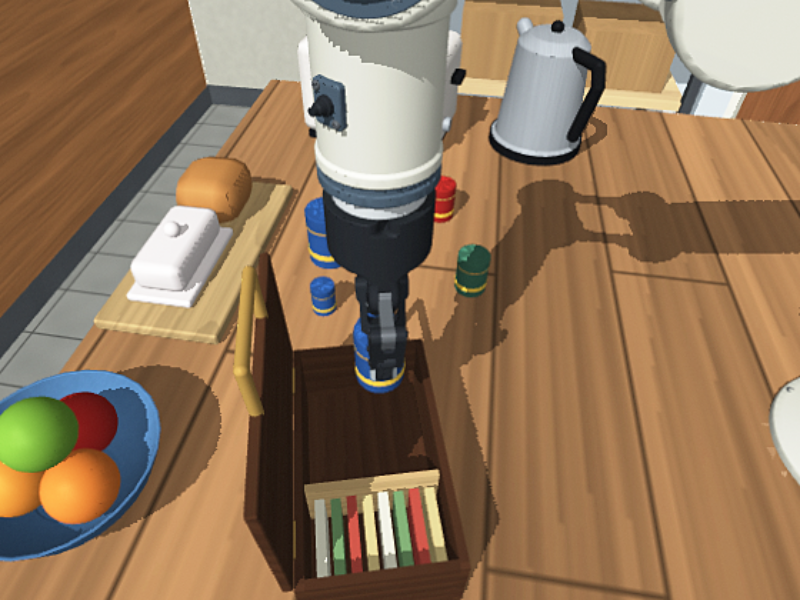

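The image shows the tin gripped at (380,360), hanging over the empty compartment and clear of the open lid. Lowering it.

Emit:
apply_moves:
  targets:
    - {"offset":[-0.1,-0.1,1],"angular":[0,0,0]}
    - {"offset":[-0.1,-0.1,2.5],"angular":[0,0,0]}
    - {"offset":[-0.1,-0.1,4],"angular":[0,0,0]}
    - {"offset":[-0.1,-0.1,5.5],"angular":[0,0,0]}
    - {"offset":[-0.1,-0.1,7],"angular":[0,0,0]}
    - {"offset":[-0.1,-0.1,8.5],"angular":[0,0,0]}
    - {"offset":[-0.1,-0.1,10],"angular":[0,0,0]}
    - {"offset":[-0.1,-0.1,11.2],"angular":[0,0,0]}
    - {"offset":[-0.1,-0.1,11.8],"angular":[0,0,0]}
    - {"offset":[-0.1,-0.1,12],"angular":[0,0,0]}

```text
time_s: 8.75
ee_pos: [0.5433, 0.0754, 0.0704]
tool_rot: [0.404, -3.114, -0.0]
wrist_force: [0.9, 0.8, -1.2]
opening: 0.508
grip_force: 30.8
```

Emit:
apply_moves:
  targets:
    - {"offset":[0,0,0.1],"angular":[0,0,0]}
    - {"offset":[0,0,0.2],"angular":[0,0,0]}
    - {"offset":[0,0,0.3],"angular":[0,0,0]}
    - {"offset":[0,0,0.4],"angular":[0,0,0]}
    - {"offset":[0,0,0.5],"angular":[0,0,0]}
    - {"offset":[0,0,0.6],"angular":[0,0,0]}
    - {"offset":[0,0,0.7],"angular":[0,0,0]}
    - {"offset":[0,0,0.8],"angular":[0,0,0]}
    - {"offset":[0,0,0.8],"angular":[0,0,0]}
    - {"offset":[0,0,0.8],"angular":[0,0,0]}

```text
time_s: 9.75
ee_pos: [0.5436, 0.0754, 0.0633]
tool_rot: [0.404, -3.115, 0.0]
wrist_force: [0.0, -0.6, -0.8]
opening: 0.504
grip_force: 30.8
```

Emit:
apply_moves:
  targets:
    - {"offset":[0,0,0.05],"angular":[0,0,0]}
    - {"offset":[0,0,0.1],"angular":[0,0,0]}
    - {"offset":[0,0,0.15],"angular":[0,0,0]}
    - {"offset":[0,0,0.2],"angular":[0,0,0]}
    - {"offset":[0,0,0.25],"angular":[0,0,0]}
    - {"offset":[0,0,0.3],"angular":[0,0,0]}
    - {"offset":[0,0,0.3],"angular":[0,0,0]}
    - {"offset":[0,0,0.3],"angular":[0,0,0]}
    - {"offset":[0,0,0.3],"angular":[0,0,0]}
    - {"offset":[0,0,0.3],"angular":[0,0,0]}

```text
time_s: 10.75
ee_pos: [0.5436, 0.0754, 0.0603]
tool_rot: [-0.404, 3.115, 0.0]
wrist_force: [-0.5, 0.2, -1.6]
opening: 0.507
grip_force: 30.8
```

Emit:
apply_moves:
  targets:
    - {"offset":[0,0,0.05],"angular":[0,0,0]}
    - {"offset":[0,0,0.1],"angular":[0,0,0]}
    - {"offset":[0,0,0.15],"angular":[0,0,0]}
    - {"offset":[0,0,0.2],"angular":[0,0,0]}
    - {"offset":[0,0,0.2],"angular":[0,0,0]}
    - {"offset":[0,0,0.2],"angular":[0,0,0]}
    - {"offset":[0,0,0.2],"angular":[0,0,0]}
    - {"offset":[0,0,0.2],"angular":[0,0,0]}
    - {"offset":[0,0,0.2],"angular":[0,0,0]}
    - {"offset":[0,0,0.2],"angular":[0,0,0]}

```text
time_s: 11.75
ee_pos: [0.5438, 0.0754, 0.06]
tool_rot: [-0.404, 3.114, -0.0]
wrist_force: [-5.2, -1.0, 8.4]
opening: 0.505
grip_force: 31.6
```

On the floor: the wrist force rose to 8.4 N. Release and lift straight up.

Emit:
apply_moves:
  targets:
    - {"offset":[0,0,-0.1],"angular":[0,0,0]}
    - {"offset":[0,0,-0.1],"angular":[0,0,0]}
    - {"offset":[0,0,-0.1],"angular":[0,0,0]}
    - {"offset":[0,0,-0.1],"angular":[0,0,0]}
    - {"offset":[0,0,-0.1],"angular":[0,0,0]}
    - {"offset":[0,0,-0.1],"angular":[0,0,0]}
    - {"offset":[0,0,-0.1],"angular":[0,0,0]}
    - {"offset":[0,0,-0.1],"angular":[0,0,0]}
    - {"offset":[0,0,-0.1],"angular":[0,0,0]}
    - {"offset":[0,0,-0.1],"angular":[0,0,0]}
  fingers: -0.5

```text
time_s: 12.75
ee_pos: [0.5436, 0.0754, 0.0593]
tool_rot: [-0.405, 3.115, -0.0]
wrist_force: [0.3, 1.3, 0.2]
opening: 0.752
grip_force: 0.0
```

Emit:
apply_moves:
  targets:
    - {"offset":[0,0,-0.5],"angular":[0,0,0]}
    - {"offset":[0,0,-1.5],"angular":[0,0,0]}
    - {"offset":[0,0,-3],"angular":[0,0,0]}
    - {"offset":[0,0,-5],"angular":[0,0,0]}
    - {"offset":[0,0,-8],"angular":[0,0,0]}
    - {"offset":[0,0,-12],"angular":[0,0,0]}
    - {"offset":[0,0,-16],"angular":[0,0,0]}
    - {"offset":[0,0,-20],"angular":[0,0,0]}
    - {"offset":[0,0,-24],"angular":[0,0,0]}
    - {"offset":[0,0,-28],"angular":[0,0,0]}

```text
time_s: 13.75
ee_pos: [0.543, 0.0754, 0.3429]
tool_rot: [-0.404, 3.113, -0.0]
wrist_force: [0.4, 0.3, 0.5]
opening: 0.751
grip_force: 0.0
```

```bash
python3 - <<'E'
from h import *
a=viewer.read_camera('top');a=viewer.read_camera('side')
cv2.imwrite('pics/placed.png',cv2.resize(a,(800,600)))
c="side"
print([(round(d["p"],2),d["uv"]) for d in nets.mark_of(c,"lid_bar")],[(round(d["p"],2),d["extent"]) for d in nets.look_for(c,"blue_tin")])
for a in(1.52,1.6,1.62,1.66,1.72):print(a,proj(c,box_pts(bar(a),*BOX))[0])
print(ext(c,cyl(.5436,.0754,.044,.062)+[0,0,.008]))
p=box_pts(bar(1.62),*BOX)[0];print(p,bot.get_obs()["ee_pos"],go([p[0],p[1],p[2]+.08],14.8))
E
```

```text
[(0.96, [172.6, 219.6])] [(0.91, [265.5, 300.0, 26.2, 50.8]), (0.91, [231.8, 162.7, 29.0, 53.6]), (0.78, [225.3, 205.9, 21.4, 27.9])]
1.52 [190.21102327 219.09136253]
1.6 [174.92107253 220.20974804]
1.62 [171.12779528 220.6177235 ]
1.66 [163.59844965 221.58585026]
1.72 [152.49409048 223.41205309]
[264.77752338 298.65451155  30.46497793  47.74861647]
[0.6238268  0.14232867 0.27005478] [0.54372003 0.07540457 0.34202484] ('off', array([-9.46,  4.42, -0.76]), 'ang', array([0.003, 0.004, 1.571]))
```

View pics/placed.png

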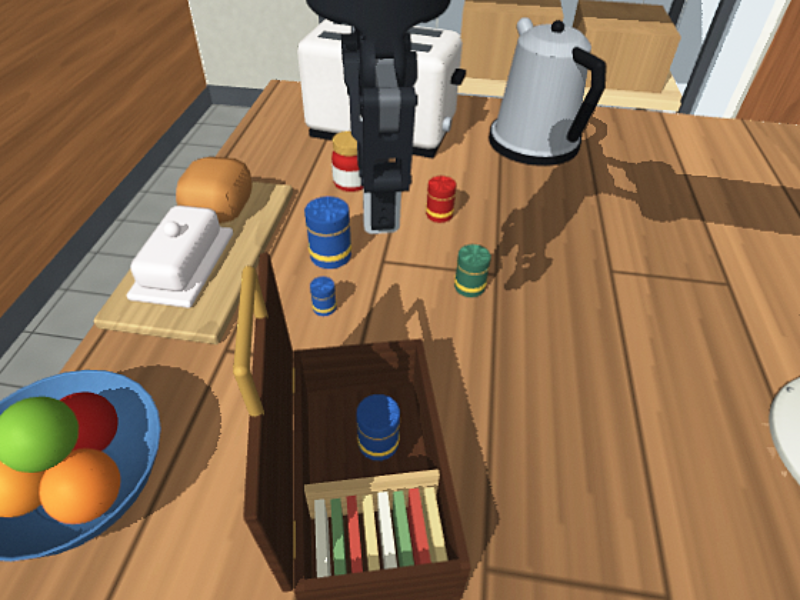

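The image shows the tin standing upright in the compartment at (378,428), with the lid still open at about 1.61 rad. Now to go above the bar, turning 90°.

Emit:
apply_moves:
  targets:
    - {"offset":[-0.5,0.2,-0.7],"angular":[0,0,0.14]}
    - {"offset":[-1.5,0.7,-1],"angular":[0,0,0.28]}
    - {"offset":[-3,1.4,-1],"angular":[0,0,0.42]}
    - {"offset":[-4.5,2.1,-1],"angular":[0,0,0.56]}
    - {"offset":[-6,2.8,-1],"angular":[0,0,0.7]}
    - {"offset":[-7.5,3.5,-1],"angular":[0,0,0.84]}
    - {"offset":[-8.6,4,-1],"angular":[0,0,0.98]}
    - {"offset":[-9.2,4.3,-1],"angular":[0,0,1.12]}
    - {"offset":[-9.4,4.4,-1],"angular":[0,0,1.26]}
    - {"offset":[-9.4,4.4,-1],"angular":[0,0,1.4]}
  fingers: -0.2
  force: 20

```text
time_s: 14.95
ee_pos: [0.6231, 0.1422, 0.3471]
tool_rot: [-1.703, -2.637, 0.004]
wrist_force: [0.1, 0.5, 0.2]
opening: 0.602
grip_force: 0.0
```

Emit:
apply_moves:
  targets:
    - {"offset":[0,0,0],"angular":[0,0,0.1]}
    - {"offset":[0,0,0],"angular":[0,0,0.171]}
    - {"offset":[0,0,0],"angular":[0,0,0.171]}
    - {"offset":[0,0,0],"angular":[0,0,0.171]}
    - {"offset":[0,0,0],"angular":[0,0,0.171]}
    - {"offset":[0,0,0],"angular":[0,0,0.171]}
    - {"offset":[0,0,0],"angular":[0,0,0.171]}
    - {"offset":[0,0,0],"angular":[0,0,0.171]}
    - {"offset":[0,0,0],"angular":[0,0,0.171]}
    - {"offset":[0,0,0],"angular":[0,0,0.171]}

```text
time_s: 15.95
ee_pos: [0.6232, 0.142, 0.3493]
tool_rot: [1.917, 2.489, 0.0]
wrist_force: [0.2, -0.5, -0.4]
opening: 0.605
grip_force: 0.0
```

```bash
python3 - <<'E'
from h import *
p=box_pts(bar(1.615),*BOX)[0];o=bot.get_obs();print(p,o["ee_pos"],o["joint_positions"],go([p[0],p[1],p[2]+.006],14.8))
E
```

```text
[0.62293441 0.14209318 0.27012044] [0.62322681 0.14195578 0.34932948] [ 1.70741758e-01  2.45750385e-01  8.91978078e-01 -1.03319804e-05
  2.00376464e+00 -8.73677589e-02] ('off', array([ 0.02, -0.03,  7.32]), 'ang', array([ 0.,  0., -0.]))
```

Emit:
apply_moves:
  targets:
    - {"offset":[0,0,0.7],"angular":[0,0,0]}
    - {"offset":[0,0,1.7],"angular":[0,0,0]}
    - {"offset":[0,0,2.7],"angular":[0,0,0]}
    - {"offset":[0,0,3.7],"angular":[0,0,0]}
    - {"offset":[0,0,4.7],"angular":[0,0,0]}
    - {"offset":[0,0,5.6],"angular":[0,0,0]}
    - {"offset":[0,0,6.4],"angular":[0,0,0]}
    - {"offset":[0,0,7],"angular":[0,0,0]}
    - {"offset":[0,0,7.3],"angular":[0,0,0]}
    - {"offset":[0,0,7.3],"angular":[0,0,0]}

```text
time_s: 16.95
ee_pos: [0.6231, 0.1419, 0.2759]
tool_rot: [-1.917, -2.488, 0.001]
wrist_force: [0.2, 0.2, 0.8]
opening: 0.601
grip_force: 0.0
```

Emit:
apply_moves:
  targets:
    - {"offset":[0,0,0],"angular":[0,0,0]}
    - {"offset":[0,0,0],"angular":[0,0,0]}
    - {"offset":[0,0,0],"angular":[0,0,0]}
    - {"offset":[0,0,0],"angular":[0,0,0]}
    - {"offset":[0,0,0],"angular":[0,0,0]}
    - {"offset":[0,0,0],"angular":[0,0,0]}
    - {"offset":[0,0,0],"angular":[0,0,0]}
    - {"offset":[0,0,0],"angular":[0,0,0]}
    - {"offset":[0,0,0],"angular":[0,0,0]}
    - {"offset":[0,0,0],"angular":[0,0,0]}
  fingers: 1
  force: 20

```text
time_s: 17.95
ee_pos: [0.6234, 0.1419, 0.2768]
tool_rot: [1.917, 2.488, 0.001]
wrist_force: [0.1, -0.5, 5.3]
opening: 0.106
grip_force: 19.7
```

```bash
python3 - <<'E'
from h import *
a=viewer.read_camera('side')
cv2.imwrite('pics/bar.png',cv2.resize(a[100:310,60:340],None,fx=2.8,fy=2.8))
# commanded offsets (tool y = box +x, tool z = down) per angle from a0
a0=1.615;b0=np.array(bar(a0))
for a in np.r_[np.arange(1.6,-.01,-.05),0]:
    d=(np.array(bar(a))-b0)*100;print(round(a,2),round(d[0],2),round(-d[2],2))
E
```

```text
1.6 -0.28 -0.02
1.55 -1.2 -0.04
1.5 -2.13 -0.02
1.45 -3.05 0.04
1.4 -3.97 0.15
1.35 -4.88 0.31
1.3 -5.78 0.52
1.25 -6.67 0.76
1.2 -7.55 1.06
1.15 -8.41 1.39
1.1 -9.26 1.77
1.05 -10.08 2.19
1.0 -10.88 2.65
0.95 -11.66 3.15
0.9 -12.41 3.69
0.85 -13.14 4.27
0.8 -13.83 4.88
0.75 -14.5 5.52
0.7 -15.13 6.2
0.65 -15.72 6.91
0.6 -16.28 7.64
0.55 -16.8 8.41
0.5 -17.29 9.2
0.45 -17.73 10.01
0.4 -18.13 10.84
0.35 -18.49 11.7
0.3 -18.81 12.57
0.25 -19.08 13.45
0.2 -19.31 14.35
0.15 -19.49 15.25
0.1 -19.63 16.17
0.05 -19.72 17.09
-0.0 -19.77 18.01
0.0 -19.77 18.01
```

View pics/bar.png

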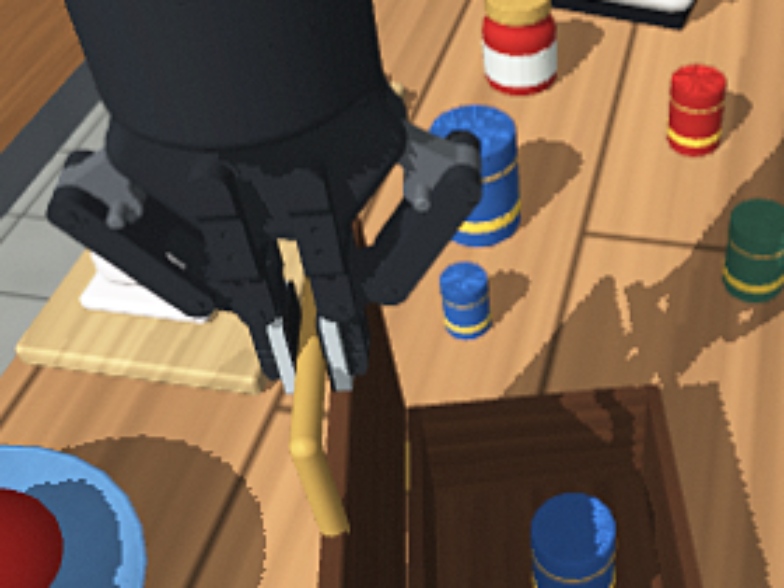

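The image shows the pads pinching the bar at about (310,350). Swinging the lid along its arc.

Emit:
apply_moves:
  targets:
    - {"offset":[0,-0.28,-0.02],"angular":[0,0,0]}
    - {"offset":[0,-0.7,-0.03],"angular":[0,0,0]}
    - {"offset":[0,-1.2,-0.04],"angular":[0,0,0]}
    - {"offset":[0,-1.7,-0.03],"angular":[0,0,0]}
    - {"offset":[0,-2.13,-0.02],"angular":[0,0,0]}
    - {"offset":[0,-2.6,0.01],"angular":[0,0,0]}
    - {"offset":[0,-3.05,0.04],"angular":[0,0,0]}
    - {"offset":[0,-3.5,0.1],"angular":[0,0,0]}
    - {"offset":[0,-3.97,0.15],"angular":[0,0,0]}
    - {"offset":[0,-3.97,0.15],"angular":[0,0,0]}
  force: 25

```text
time_s: 19.0
ee_pos: [0.5842, 0.1307, 0.2739]
tool_rot: [-1.919, -2.487, 0.004]
wrist_force: [1.5, -5.8, 1.9]
opening: 0.105
grip_force: 25.4
```

Emit:
apply_moves:
  targets:
    - {"offset":[0,-0.45,0.08],"angular":[0,0,0]}
    - {"offset":[0,-0.91,0.16],"angular":[0,0,0]}
    - {"offset":[0,-1.81,0.37],"angular":[0,0,0]}
    - {"offset":[0,-2.7,0.61],"angular":[0,0,0]}
    - {"offset":[0,-3.58,0.91],"angular":[0,0,0]}
    - {"offset":[0,-4.44,1.24],"angular":[0,0,0]}
    - {"offset":[0,-5.29,1.62],"angular":[0,0,0]}
    - {"offset":[0,-6.11,2.04],"angular":[0,0,0]}
    - {"offset":[0,-6.5,2.27],"angular":[0,0,0]}
    - {"offset":[0,-6.91,2.5],"angular":[0,0,0]}

```text
time_s: 20.0
ee_pos: [0.5177, 0.1122, 0.2484]
tool_rot: [1.919, 2.486, -0.006]
wrist_force: [1.3, -8.7, 2.4]
opening: 0.105
grip_force: 25.2
```

```bash
python3 - <<'E'
from h import *
viewer.read_camera('side');o=bot.get_obs();print(o["ee_pos"],o["wrist_force"],o["torque"],[(round(d["p"],2),d["uv"]) for d in nets.mark_of("side","lid_bar")])
for a in(1.0,):print(box_pts(bar(a),*BOX)[0]+[0,0,.006],proj("side",box_pts(bar(a),*BOX)))
E
```

```text
[0.5171732  0.11212486 0.24810707] [ 2.71274296 -9.86747449 -0.7471114 ] [-1.45737465 -0.44633641  0.2304671 ] [(0.86, [281.2, 229.5])]
[0.51769684 0.11432297 0.24960349] [[282.10082261 230.88075812]]
```

Emit:
apply_moves:
  targets:
    - {"offset":[-0.05,-0.39,0.25],"angular":[0,0,0]}
    - {"offset":[-0.1,-0.78,0.5],"angular":[0,0,0]}
    - {"offset":[-0.12,-1.53,1.04],"angular":[0,0,0]}
    - {"offset":[-0.15,-2.26,1.62],"angular":[0,0,0]}
    - {"offset":[-0.17,-2.95,2.23],"angular":[0,0,0]}
    - {"offset":[-0.2,-3.62,2.87],"angular":[0,0,0]}
    - {"offset":[-0.2,-4.25,3.55],"angular":[0,0,0]}
    - {"offset":[-0.2,-4.84,4.26],"angular":[0,0,0]}
    - {"offset":[-0.2,-5.12,4.62],"angular":[0,0,0]}
    - {"offset":[-0.2,-5.4,4.99],"angular":[0,0,0]}

```text
time_s: 21.1
ee_pos: [0.466, 0.0973, 0.1981]
tool_rot: [1.918, 2.487, -0.004]
wrist_force: [5.2, -6.2, -1.9]
opening: 0.107
grip_force: 24.3
```

Emit:
apply_moves:
  targets:
    - {"offset":[-0.05,-0.26,0.38],"angular":[0,0,0]}
    - {"offset":[-0.1,-0.52,0.77],"angular":[0,0,0]}
    - {"offset":[-0.1,-1.01,1.56],"angular":[0,0,0]}
    - {"offset":[-0.1,-1.45,2.37],"angular":[0,0,0]}
    - {"offset":[-0.1,-1.85,3.2],"angular":[0,0,0]}
    - {"offset":[-0.1,-2.21,4.06],"angular":[0,0,0]}
    - {"offset":[-0.1,-2.53,4.93],"angular":[0,0,0]}
    - {"offset":[-0.1,-2.67,5.37],"angular":[0,0,0]}
    - {"offset":[-0.1,-2.8,5.81],"angular":[0,0,0]}
    - {"offset":[-0.1,-2.8,5.81],"angular":[0,0,0]}

```text
time_s: 22.1
ee_pos: [0.4402, 0.0897, 0.1402]
tool_rot: [1.917, 2.486, -0.0]
wrist_force: [9.3, -4.5, -3.9]
opening: 0.106
grip_force: 24.3
```

```bash
python3 - <<'E'
from h import *
a=viewer.read_camera('side');cv2.imwrite('pics/mid.png',cv2.resize(a,(800,600)))
o=bot.get_obs();print(o["ee_pos"],o["wrist_force"],box_pts(bar(.25),*BOX)[0]+[0,0,.006])
E
```

```text
[0.44020136 0.08966728 0.14039764] [ 9.19241622 -4.39130132 -2.92381796] [0.43844357 0.09340953 0.14162984]
```

View pics/mid.png

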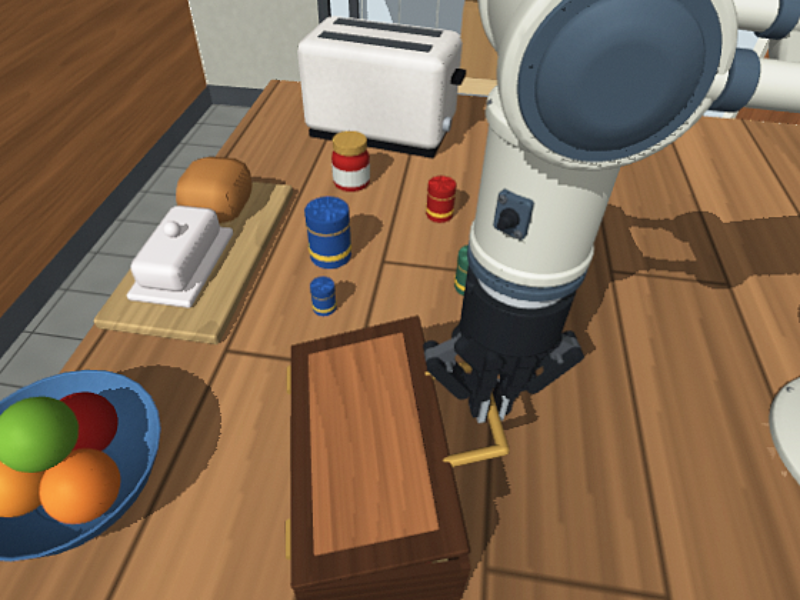

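The image shows the lid nearly shut, with the bar still held at (495,410). Finishing the arc.

Emit:
apply_moves:
  targets:
    - {"offset":[0,0,0.45],"angular":[0,0,0]}
    - {"offset":[-0.02,-0.1,0.9],"angular":[0,0,0]}
    - {"offset":[-0.05,-0.2,1.35],"angular":[0,0,0]}
    - {"offset":[-0.05,-0.28,1.8],"angular":[0,0,0]}
    - {"offset":[-0.05,-0.35,2.25],"angular":[0,0,0]}
    - {"offset":[-0.05,-0.42,2.7],"angular":[0,0,0]}
    - {"offset":[-0.05,-0.46,3.1],"angular":[0,0,0]}
    - {"offset":[-0.05,-0.5,3.5],"angular":[0,0,0]}
    - {"offset":[-0.05,-0.5,3.8],"angular":[0,0,0]}
    - {"offset":[-0.05,-0.5,3.8],"angular":[0,0,0]}

```text
time_s: 23.15
ee_pos: [0.4351, 0.0881, 0.1027]
tool_rot: [1.917, 2.487, -0.0]
wrist_force: [6.4, -3.3, -1.0]
opening: 0.104
grip_force: 24.3
```

Emit:
apply_moves:
  targets:
    - {"offset":[0,0,0.1],"angular":[0,0,0]}
    - {"offset":[0,0,0.2],"angular":[0,0,0]}
    - {"offset":[0,0,0.3],"angular":[0,0,0]}
    - {"offset":[0,0,0.4],"angular":[0,0,0]}
    - {"offset":[0,0,0.5],"angular":[0,0,0]}
    - {"offset":[0,0,0.6],"angular":[0,0,0]}
    - {"offset":[0,0,0.7],"angular":[0,0,0]}
    - {"offset":[0,0,0.7],"angular":[0,0,0]}
    - {"offset":[0,0,0.7],"angular":[0,0,0]}
    - {"offset":[0,0,0.7],"angular":[0,0,0]}

```text
time_s: 24.15
ee_pos: [0.4351, 0.0882, 0.1002]
tool_rot: [1.916, 2.487, 0.001]
wrist_force: [-6.0, -5.9, 20.1]
opening: 0.104
grip_force: 26.4
```

Emit:
apply_moves:
  targets:
    - {"offset":[0,0,0],"angular":[0,0,0]}
    - {"offset":[0,0,0],"angular":[0,0,0]}
    - {"offset":[0,0,0],"angular":[0,0,0]}
    - {"offset":[0,0,0],"angular":[0,0,0]}
    - {"offset":[0,0,0],"angular":[0,0,0]}
    - {"offset":[0,0,0],"angular":[0,0,0]}
    - {"offset":[0,0,0],"angular":[0,0,0]}
    - {"offset":[0,0,0],"angular":[0,0,0]}
    - {"offset":[0,0,0],"angular":[0,0,0]}
    - {"offset":[0,0,0],"angular":[0,0,0]}
  fingers: 0.45

```text
time_s: 25.15
ee_pos: [0.4348, 0.0886, 0.0968]
tool_rot: [1.917, 2.489, 0.0]
wrist_force: [-0.5, 0.4, -0.4]
opening: 0.272
grip_force: 0.0
```

Emit:
apply_moves:
  targets:
    - {"offset":[0,0,-0.3],"angular":[0,0,0]}
    - {"offset":[0,0,-0.8],"angular":[0,0,0]}
    - {"offset":[0,0,-1.5],"angular":[0,0,0]}
    - {"offset":[0,0,-2.5],"angular":[0,0,0]}
    - {"offset":[0,0,-4],"angular":[0,0,0]}
    - {"offset":[0,0,-6],"angular":[0,0,0]}
    - {"offset":[0,0,-8],"angular":[0,0,0]}
    - {"offset":[0,0,-10],"angular":[0,0,0]}
    - {"offset":[0,0,-12],"angular":[0,0,0]}
    - {"offset":[0,0,-14],"angular":[0,0,0]}

```text
time_s: 26.15
ee_pos: [0.4348, 0.0886, 0.2391]
tool_rot: [1.917, 2.488, 0.002]
wrist_force: [0.5, -0.3, -0.1]
opening: 0.276
grip_force: 0.0
```

```bash
python3 - <<'E'
from h import *
a=viewer.read_camera('top');a=viewer.read_camera('side')
print([(round(d["p"],2),d["uv"]) for d in nets.mark_of("side","lid_bar")],[proj("side",box_pts(bar(t),*BOX))[0].round(1) for t in(0,.035,.07)])
im=cv2.resize(a[200:400,180:380],None,fx=3,fy=3,interpolation=cv2.INTER_CUBIC)
b=np.array(bar(0))
for P in([b+[0,-.045,0],b+[0,.045,0]],[[-.07,-.12,.085],[-.07,.12,.085]],[[-.07,-.12,.09],[-.07,.12,.09]]):
    cv2.polylines(im,[((proj("side",box_pts(P,*BOX))-[180,200])*3).astype(int)],0,(0,255,0))
cv2.imwrite('pics/end.png',im)
E
```

```text
[(0.66, [342.2, 294.8])] [array([344.3, 301.2]), array([344.8, 298.7]), array([345.2, 296.1])]
```

View pics/end.png

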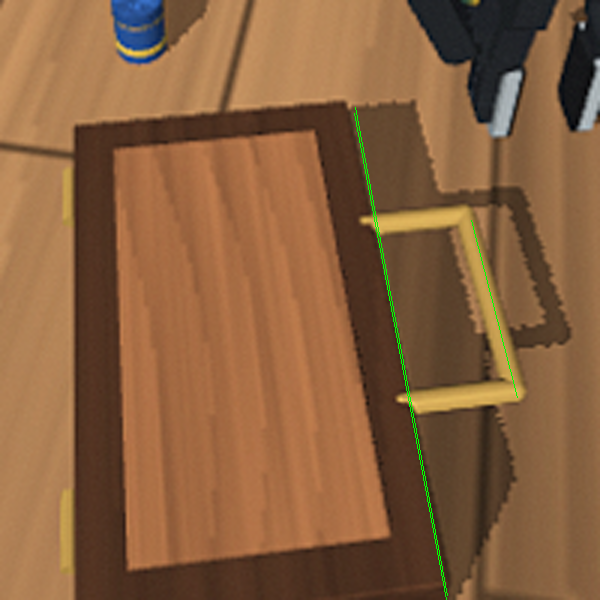

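The image shows the lid down on the box and the bar lying at its shut position, about (495,305) in the crop. While gripped, the bar took 20 N downward against a hard stop and went no lower, which supports the lid being fully shut. The gripper is clear, so I'm handing in.

```bash
python3 -c "
from station import bot
print(bot.job_done())"
```

```text
the job is handed in; nothing more can be done
None
```

The blue tin stands upright in the empty compartment, the lid was lowered under control until shut, the green and red tins were left alone, and the job is handed in; no verdict came back.

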